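# Pop the touch-latch door of the hallway key cupboard and swing it open

## Robot

A 6-joint arm with a two-finger parallel gripper is mounted at the origin on the work surface. World frame = base frame: x ahead of the robot, y to its left, z up, the work surface at z = 0. Lengths are in m, angles in degrees, forces in N, time in s.
With the tool pointing down it reaches from about 0.4 to 0.825 m from the base axis. Payload 7 kg.
Tool frame: the origin (TCP) lies at the very end of the fingers, on their centre line; the grasp point (between the pads) lies 19 mm behind it (ctrl.grip_depth is the distance from the TCP to the grasp point, in m); z points along the fingers, y is the line along which they close (so a half turn about z gives the same grasp; the last joint's range is limited). The gripper opens to 88 mm and grips with 3 to 60 N. Pads are 19 mm wide; open, the fingers measure 130 mm over their backs; the gripper's body (78 mm by 193 mm) begins 47 mm behind the grasp point.
Start: joints at [91.106, 20.546, 0.682, 0, -70.136, -16.507], TCP at [0.179, 0.651, 0.227] pointing down, gripper open.
Joint ranges: [-176.03, 176.03], [-82.01, 121.73], [-58.28, 71.71], [-173.87, 95.51], [-174.79, -0.11], [-173.66, 173.66]. Speed limits (degrees/s): [136.94, 136.94, 172.46, 180, 180, 180].

## Interface

Orientations are given as [roll, pitch, yaw] about the fixed x, y, z axes, in that order (R = Rz(yaw) Ry(pitch) Rx(roll)).
In Python, from plant import get_obs, eyes, ctrl, spotter gives the robot as it stands.
- The arm moves only by the shell command python3 -m crank 'ROWS'. ROWS is JSON, one flat list of numbers, 7 for each row, row after row: the turn, a rotation vector about the tool's x, y, z in rad, then the shift along the tool's x, y, z in mm, then the opening, from 0 (shut) to 1 (fully open). A call has 1 to 5 rows; each row shifts and turns the commanded pose from where the row before left it, along the tool's axes as they then stand; what a row does not reach is not made up. A row lasts 1/8 s, in which the tool goes at most 62.5 mm and 10.7 degrees, less where a joint would pass 70% of its speed; a pose out of reach is approached as far as the arm can. A call is refused whole if a number of a shift passes 62.5 or a number of a turn 0.188, either way. A call with a gripper value outside its range is refused whole. The fingers move at their own pace and stop on an object; the grip force is fixed at half the most. Time passes only in rows, so rows that do not move let the fingers close. It gives the time, the measured TCP pose, the force, the opening and the grip force at its end, in the units of the state.
- get_obs(): the state, without advancing time (a new reading comes with each control period).
- eyes.snapshot(name): name is "side" or "top"; returns the picture (420x560x3 uint8, blue, green, red); there is no depth.
- eyes.camera_model(name): a dict with "fx", "fy", "cx", "cy" (pixels), "extrinsics" (4x4, takes a point from camera to world coordinates). Camera axes: x right, y down, z forward; pixel columns grow to the right and rows downward; lengths in m; the calibration is good to about 2 mm. A picture is of the moment at which its call begins. camera_model takes no time and is no camera call.
- ctrl.close_job(): hands the job in; it is judged then, once.
Trained networks look in the newest picture that a camera, given by its name, has taken for a name from the list of things; names that differ only in an ending like _2 or _b are one class to them, and where a whole thing is asked for, a point or a joint stands for the part that bears it (a point fixed in the world has none). Each returns a list of dicts, best first, with "p" (0 to 1); they miss things now and then, are a little off and sometimes report something else, mostly with a low value. They report only what shows in the picture. A call takes as long as a camera call.
- spotter.outline_of(camera, target): "region" (420x560 bool, what is visible of it) and "rect" ([left, top, width, height] in pixels, round what is visible of it).
- spotter.place_of(camera, target): "location" ([column, row] in pixels: a listed point, or the origin of a listed thing).
The state is a dict: "clock": time; "joint_pos": joint angles; "qvel": joint speeds; "tau": joint torques, N m; "tool_pos": TCP position; "orientation": TCP orientation; "force": force on the tool from outside, world axes, zero at the start; "moment": the same for the moment, N m; "opening": finger opening in m; "gripper_force": force on a finger pad.
Only numpy, scipy, OpenCV 4.12 (cv2) and the standard library are available. Lean on these libraries where they do the work, as an engineer would, in place of code of your own. Each camera call takes 0.05 s, during which the arm holds its last target. There are 200 camera calls.

## Task

The small key cupboard on the console has no handle, only a push-to-open catch: press in the free edge of its door until the catch lets go, and take the hand away so that the door springs ajar. Then reach behind the edge and swing the door wide open, about square to the cupboard or further, so that the keys inside can be reached. Only press and push, never pinch the door; leave the drawer below it shut and the other things where they stand.

Things in the scene. Friction and masses are not known exactly. Their poses are not given: they have to be found in the camera images.
- cupboard: the key cupboard, a pale wooden box fixed on the console: 220 mm wide (its y), 130 deep (its x), 240 high; bare top. Origin: centre of its underside; the front faces along its -x, with the board edges at x = -65 mm; y points to the left of one who faces the front. A white door closes the front above z = 65 mm, a white drawer the part below, its steel knob projecting to x = -83 mm at z = 35 mm
- door (a joint): angle of the cupboard door about its upright hinge, rad: 0 shut, positive as the free edge swings out of the front, limits -0.022 (pressed right in) and 1.9. The hinge is at the left (+y) end of the cupboard; slight friction (0.05 N m) keeps the door where it is left. Pushed in by 0.018 near the free edge (about 7 N; more nearer the hinge) the catch lets go
- catch (a joint): plunger of the push-to-open catch, m: 0 latched, its tip on the inner face of the shut door; negative pushed in; +0.044 sprung out. Inside, 195 mm from the hinge, 130 mm above the console. Driven in by 3.4 mm it lets go; when the hand is drawn back it pushes the door, in under 1 s, to an angle of about 0.22; beyond that the door swings free of it. Pushed back in, it springs out again
- door_hinge (a point): point on the hinge axis at the height of the door's top edge, 240 mm above the console: in the cupboard's frame x = -70, y = +109 mm, on the inner face of the door at its left edge
- door_corner (a point): top corner of the door at its free edge, on the outer face: 218 mm from the hinge along the door, 16 mm out from the inner face; in the cupboard's frame at x = -86, y = -109, z = 240 mm when shut; moves with the door. With the door sprung ajar there is a gap of about 50 mm, open from above, between this edge of the door and the cupboard's front
- door_face (a point): point on the top edge of the door's outer face, 195 mm from the hinge: over the catch; press some 25 mm below it. The door is a flat white board without a handle, 218 mm wide, 175 high, 16 thick, its top level with the cupboard's top; shut, its outer face lies at x = -86 mm in the cupboard's frame, the inner at x = -70 mm, 5 mm in front of the board edges
- door_inner (a point): point on the top edge of the door's inner face, 170 mm from the hinge: the side that the fingertips push to swing it open; moves with the door
- drawer (a joint): how far the small drawer under the door is pulled out, m: 0 shut; to be left shut
- bowl: bystander: speckled white ceramic key bowl, 150 mm across, 55 mm high; origin at the centre of its underside
- tin: bystander: closed round aluminium tin, 83 mm across, 50 mm high; origin at the centre of its underside
- bike_light: bystander: green plastic bike light with a clear lens, 82 mm long (its x), 36 mm wide, 35 mm high; origin on the console under its middle
- spectacle_stand: bystander: wooden spectacle stand, 80 mm round foot and a post with a nose-shaped top, 135 mm high; origin at the centre of its underside

How it is judged:
By the outcome, as a careful person would: the job done as asked, in the order asked, and still so for the second after the job is handed in, with the robot touching nothing.
It also fails if it takes over 48 s, if anything falls off the work surface, if the arm or the gripper's body presses on something with over 40 N, if the wrist force passes 120 N, or if a joint passes its speed limit or range.

## Working session

There is one attempt and no reset: what is moved stays moved. The work goes in short steps, Python scripts to look and compute and a shell command to move; the robot and the scene stay as the last step left them, time stands still between calls to the robot, and variables do not carry over. Pictures are saved under pics/ and viewed, at most 10 in all, crops included, and the job is handed in when it is done.

```bash
mkdir -p pics; cat > h.py <<'E'
import numpy as np, cv2
from scipy.spatial.transform import Rotation as R
from plant import get_obs, eyes, ctrl, spotter
def ray(cam,px):
    m=eyes.camera_model(cam);T=np.array(m["extrinsics"])
    d=T[:3,:3]@np.array([(px[0]-m["cx"])/m["fx"],(px[1]-m["cy"])/m["fy"],1]);return T[:3,3],d
def at_z(cam,px,z):
    o,d=ray(cam,px);return o+d*(z-o[2])/d[2]
def tri(pa,pb):
    (o1,d1),(o2,d2)=ray("top",pa),ray("side",pb)
    A=np.c_[d1,-d2];s=np.linalg.lstsq(A,o2-o1,rcond=None)[0]
    a,b=o1+d1*s[0],o2+d2*s[1];return (a+b)/2,np.linalg.norm(a-b)
def proj(cam,p):
    m=eyes.camera_model(cam);T=np.linalg.inv(np.array(m["extrinsics"]))
    q=T[:3,:3]@p+T[:3,3];return np.array([q[0]/q[2]*m["fx"]+m["cx"],q[1]/q[2]*m["fy"]+m["cy"]])
E
python3 - <<'E'
from h import *
np.set_printoptions(precision=4,suppress=True)
for c in("top","side"):
    cv2.imwrite(f"pics/{c}0.png",eyes.snapshot(c))
    print(c,np.array(eyes.camera_model(c)["extrinsics"])[:3,3])
Z=dict(cupboard=0,door_hinge=.24,door_corner=.24,door_face=.24,door_inner=.24,bowl=0,tin=0,bike_light=0,spectacle_stand=0)
for n,z in Z.items():
    for c in("top","side"):
        r=spotter.place_of(c,n)[:2]
        for q in r: print(n,c,np.array(q["location"]),round(q["p"],2),at_z(c,q["location"],z))
o=get_obs();print(o["clock"],o["tool_pos"],o["orientation"],o["force"])
E
```

```text
top [ 0.4369 -0.02    1.2266]
side [ 0.3588 -0.7574  0.8159]
cupboard top [254.3 167.7] 0.6 [0.7154 0.0621 0.    ]
cupboard side [310.  215.9] 0.55 [ 0.7186  0.0647 -0.    ]
door_hinge top [201.3 175.9] 0.69 [0.6384 0.1708 0.24  ]
door_hinge side [267.9 122.5] 0.58 [0.6436 0.1876 0.24  ]
door_corner top [295.  180.9] 0.78 [ 0.6313 -0.0508  0.24  ]
door_corner side [293.4 177.3] 0.7 [ 0.6252 -0.0503  0.24  ]
door_face top [281.5 184.1] 0.88 [ 0.6229 -0.0192  0.24  ]
door_face side [288.3 169.8] 0.57 [ 0.624 -0.021  0.24 ]
door_face side [352.6 274.3] 0.25 [ 0.6259 -0.3374  0.24  ]
door_inner top [274.  175.1] 0.88 [ 0.6441 -0.001   0.24  ]
door_inner top [205.3 172. ] 0.21 [0.648  0.1618 0.24  ]
door_inner side [291.3 164. ] 0.85 [ 0.6377 -0.0028  0.24  ]
bowl top [171.  147.2] 0.57 [0.7722 0.3114 0.    ]
tin top [365.4 224.8] 0.7 [ 0.5543 -0.2635  0.    ]
tin side [295.4 338.6] 0.59 [ 0.5471 -0.2799  0.    ]
bike_light top [329.8 158.8] 0.78 [ 0.7471 -0.1596  0.    ]
bike_light top [272.4 176.2] 0.23 [0.6911 0.0082 0.    ]
bike_light side [350.5 273.7] 0.62 [ 0.7333 -0.1591 -0.    ]
spectacle_stand top [316.3 244.2] 0.93 [ 0.4952 -0.1227  0.    ]
spectacle_stand side [248.9 288.7] 0.78 [ 0.4911 -0.1208  0.    ]
1.0 [0.1793 0.6507 0.2266] [179.9991   0.0002 -15.3994] [-0.18   -0.3595 -0.0507]
```

View pics/top0.png

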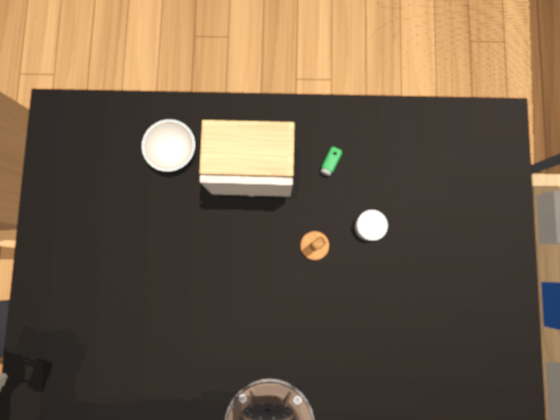

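View pics/side0.png

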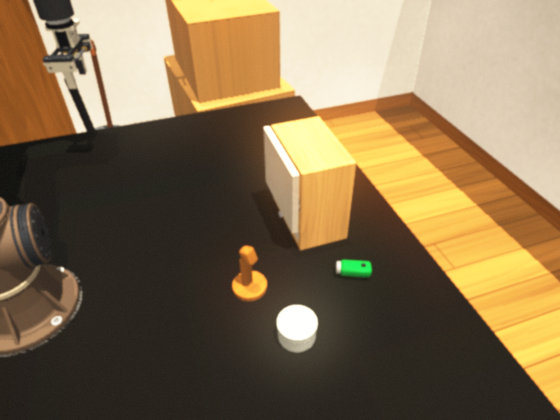

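The top view shows the cupboard with its box top between columns 200–294 and rows 121–178, and the door front below it at rows 178–196. The bowl is at (170,147), the light at (331,160), the tin at (372,225) and the stand at (315,245). The side view shows the shut door's free edge near (295,178–235). The network points agree with both pictures, so next I fit the cupboard pose to all of them.

```bash
python3 - <<'E'
from h import *
from scipy.optimize import least_squares
np.set_printoptions(precision=4,suppress=True)
L={"hinge":(-70,109,240),"corner":(-86,-109,240),"face":(-86,-86,240),"inner":(-70,-61,240),"bl":(65,110,240),"br":(65,-110,240),"fl":(-65,110,240),"fr":(-65,-110,240)}
O=[("top","hinge",201.3,175.9),("side","hinge",267.9,122.5),("top","corner",295,180.9),("side","corner",293.4,177.3),("top","face",281.5,184.1),("side","face",288.3,169.8),("top","inner",274,175.1),("side","inner",291.3,164),("top","bl",201,121),("top","br",294.5,122.5),("side","br",351.5,160)]
def W(p,n):
    return R.from_euler("z",p[2]).apply(np.array(L[n])/1000)+[p[0],p[1],0]
def f(p): return np.concatenate([proj(c,W(p,n))-[u,v] for c,n,u,v in O])
s=least_squares(f,[.715,.062,0],loss="soft_l1");p=s.x;print(p[:2],np.degrees(p[2]));print(f(p).reshape(-1,2))
for n in L: print(n,W(p,n))
np.save("pose.npy",p)
E
```

```text
[0.7094 0.0637] 0.8823512983316137
[[-0.373   0.2898]
 [-0.3127  3.4594]
 [-1.8422  2.5672]
 [-0.6486 -0.9876]
 [ 1.8845 -0.6983]
 [ 0.6893  0.5816]
 [-1.1684  1.5596]
 [ 0.4131 -1.3093]
 [ 1.2999  0.1011]
 [-0.7194 -0.9247]
 [ 4.0682  2.2408]]
hinge [0.6377 0.1716 0.24  ]
corner [ 0.6251 -0.0466  0.24  ]
face [ 0.6247 -0.0236  0.24  ]
inner [0.6403 0.0017 0.24  ]
bl [0.7727 0.1747 0.24  ]
br [ 0.7761 -0.0453  0.24  ]
fl [0.6427 0.1727 0.24  ]
fr [ 0.6461 -0.0473  0.24  ]
```

```bash
python3 -m crank '[0,0,0,42,41,-4,0, 0,0,0,42,41,-4,0, 0,0,0,42,41,-4,0, 0,0,0,42,41,-4,0, 0,0,0,42,41,-4,0]'; python3 -m crank '[0,0,0,42,41,-2,0, 0,0,0,42,41,-2,0, 0,0,0,42,41,-2,0, 0,0,0,42,41,-2,0, 0,0,0,42,41,-2,0]'; python3 -m crank '[0,0,0,42,41,0,0, 0,0,0,42,41,0,0, 0,0,-0.135,0,0,0,0, 0,0,-0.135,0,0,0,0, 0,0,0,0,0,0,0]'
```

```text
clock: 1.62
tool_pos: [0.328, 0.3956, 0.247]
orientation: [-180.0, -0.0, -15.4]
force: [1.0, 0.6, -0.1]
opening: 0.0431
gripper_force: 0.0
clock: 2.25
tool_pos: [0.476, 0.1422, 0.2572]
orientation: [-179.9, -0.0, -15.4]
force: [-0.6, 0.8, -0.2]
opening: 0.0005
gripper_force: 0.0
clock: 2.88
tool_pos: [0.5345, 0.0422, 0.2566]
orientation: [180.0, -0.0, -0.0]
force: [-0.0, -0.5, 0.4]
opening: 0.0004
gripper_force: 0.0
```

```bash
python3 -m crank '[0,0,-0.01,25,33,0,0, 0,0,0,25,33,0,0, 0,0,0,0,0,28,0, 0,0,0,0,0,27,0, 0,0,0,0,0,0,0]'; python3 -m crank '[0,0,0,8,0,0,0, 0,0,0,8,0,0,0, 0,0,0,6,0,0,0, 0,0,0,2,0,0,0, 0,0,0,0,0,0,0]'
```

```text
clock: 3.5
tool_pos: [0.5836, -0.0232, 0.1997]
orientation: [180.0, 0.2, 0.5]
force: [0.0, 0.8, 0.2]
opening: 0.0005
gripper_force: 0.0
clock: 4.12
tool_pos: [0.609, -0.0229, 0.2016]
orientation: [-180.0, 0.0, 0.6]
force: [0.1, -0.4, -0.3]
opening: 0.0003
gripper_force: 0.0
```

```bash
python3 - <<'E'
from h import *
a=eyes.snapshot("side")[80:270,180:400];cv2.imwrite("pics/s1.png",cv2.resize(a,None,fx=3,fy=3))
E
```

```text
(no output)
```

View pics/s1.png

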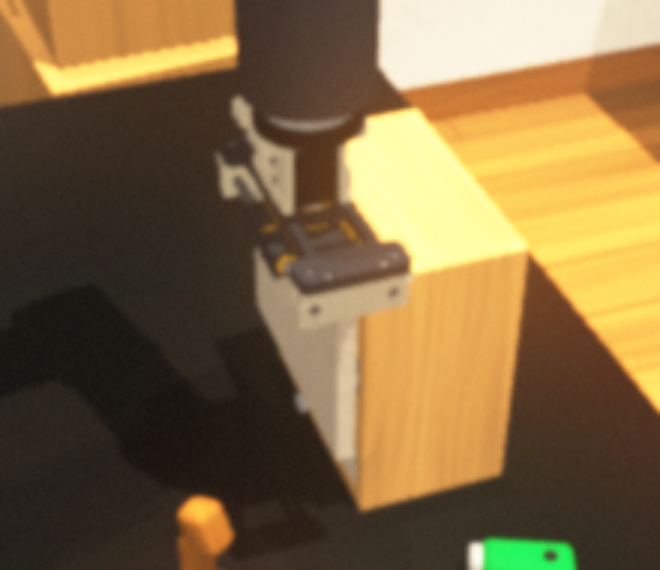

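The gripper hangs just in front of the shut door, its body clear above the cupboard top, and touches nothing yet. I now press in small steps.

```bash
for i in 1; do python3 -m crank '[0,0,0,2,0,0,0, 0,0,0,2,0,0,0, 0,0,0,2,0,0,0, 0,0,0,0,0,0,0]'; done; python3 -m crank '[0,0,0,1,0,0,0, 0,0,0,1,0,0,0, 0,0,0,0,0,0,0]'
```

```text
clock: 4.68
tool_pos: [0.6141, -0.023, 0.2015]
orientation: [180.0, 0.1, 0.6]
force: [-4.4, -0.0, 2.6]
opening: 0.0004
gripper_force: 2.5
clock: 5.05
tool_pos: [0.6159, -0.0232, 0.2015]
orientation: [180.0, 0.1, 0.6]
force: [-5.5, 0.1, 2.7]
opening: 0.0001
gripper_force: 2.9
```

```bash
python3 -m crank '[0,0,0,1,0,0,0, 0,0,0,0,0,0,0]';python3 -m crank '[0,0,0,1,0,0,0, 0,0,0,0,0,0,0]';python3 -m crank '[0,0,0,0.7,0,0,0, 0,0,0,0,0,0,0]'
```

```text
clock: 5.3
tool_pos: [0.6166, -0.0232, 0.2015]
orientation: [180.0, 0.1, 0.6]
force: [-7.1, -0.3, 4.1]
opening: 0.0004
gripper_force: 3.3
clock: 5.55
tool_pos: [0.6173, -0.0233, 0.2015]
orientation: [180.0, 0.2, 0.6]
force: [-7.9, 0.0, 4.7]
opening: 0.0005
gripper_force: 3.8
clock: 5.8
tool_pos: [0.6174, -0.0233, 0.2015]
orientation: [180.0, 0.2, 0.6]
force: [-10.8, -0.1, 5.8]
opening: 0.0008
gripper_force: 5.2
```

It has stalled with the force rising, so the door is against its stop. I withdraw and look.

```bash
python3 -m crank '[0,0,0,-30,0,0,0, 0,0,0,-40,0,0,0, 0,0,0,-30,0,0,0, 0,0,0,0,0,-50,0, 0,0,0,0,0,-40,0]'; python3 -m crank '[0,0,0,0,0,0,0, 0,0,0,0,0,0,0, 0,0,0,0,0,0,0]'
python3 - <<'E'
from h import *
np.set_printoptions(precision=4,suppress=True)
a=eyes.snapshot("side")[80:270,180:400];b=eyes.snapshot("top")[100:290,170:390]
cv2.imwrite("pics/s2.png",np.vstack([cv2.resize(x,(347,300)) for x in(a,b)]))
p=np.load("pose.npy")
for n in("door_corner","door_inner","door_face"):
  for c in("top","side"):
    for q in spotter.place_of(c,n)[:1]: print(n,c,q["location"],round(q["p"],2),at_z(c,q["location"],.24))
h=np.array([.6377,.1716])
for th in(0,.2,.22,.25): print(th,h+R.from_euler("z",np.degrees(p[2])-np.degrees(th),degrees=True).apply([-.016,-.218,0])[:2])
E
```

```text
clock: 6.42
tool_pos: [0.5197, -0.0239, 0.2935]
orientation: [180.0, -0.1, 0.7]
force: [1.0, 0.0, -0.7]
opening: 0.0006
gripper_force: 0.0
clock: 6.8
tool_pos: [0.5192, -0.0239, 0.2905]
orientation: [180.0, 0.1, 0.6]
force: [0.1, 0.6, -0.1]
opening: 0.0006
gripper_force: 0.0
door_corner side [270.8, 177.7] 0.96 [ 0.5788 -0.0352  0.24  ]
door_inner side [271.7, 165.0] 0.62 [0.5952 0.0085 0.24  ]
door_face side [267.9, 170.4] 0.66 [ 0.581 -0.008  0.24 ]
0 [ 0.6251 -0.0466]
0.2 [ 0.582  -0.0398]
0.22 [ 0.5777 -0.0386]
0.25 [ 0.5715 -0.0367]
```

View pics/s2.png

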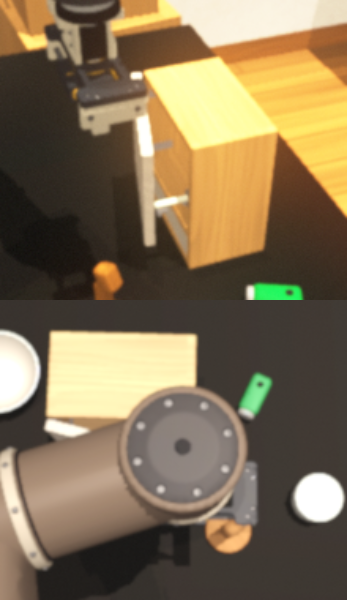

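The door stands ajar at about 0.22: the network's corner (0.579, -0.035) matches the model, and the plunger shows in the gap. I now go over the gap and down behind the edge.

```bash
python3 -m crank '[0,0,0,52,-2,0,0, 0,0,0,52,-1,0,0, 0,0,0.1,0,0,0,0, 0,0,0,0,0,20,0, 0,0,0,0,0,0,0]'; python3 -m crank '[0,0,0,0,0,0,0]'
```

```text
clock: 7.82
tool_pos: [0.6228, -0.0198, 0.2698]
orientation: [180.0, 0.2, -5.1]
force: [-0.4, 0.7, -0.3]
opening: 0.0007
gripper_force: 0.0
clock: 7.95
tool_pos: [0.6238, -0.0198, 0.2722]
orientation: [180.0, -0.0, -5.1]
force: [-0.7, 0.1, 0.3]
opening: 0.0008
gripper_force: 0.0
```

```bash
python3 -m crank '[0,0,0,0,0,12,0, 0,0,0,0,0,12,0, 0,0,0,0,0,10,0, 0,0,0,0,0,0,0]'; python3 -m crank '[0,0,0,0,0,15,0, 0,0,0,0,0,15,0, 0,0,0,0,0,0,0]'
python3 - <<'E'
from h import *
a=eyes.snapshot("side")[80:270,180:400];cv2.imwrite("pics/s3.png",cv2.resize(a,None,fx=3,fy=3))
# waypoints: fingers' centre at r along door, 11 mm inside inner face
h=np.array([.6377,.1716]);p=np.load("pose.npy")
o=get_obs();cur=np.array(o["tool_pos"][:2]);yaw=np.radians(o["orientation"][2])
for th in(.3,.45,.6,.75,.9,1.05,1.2,1.35,1.5,1.65):
    q=R.from_euler("z",p[2]-th).apply([.011,-.175,0])[:2]+h
    d=R.from_euler("z",-yaw).apply([*(q-cur),0]);ny=p[2]-th
    print(th,q.round(4),"shift mm",(d[0]*1e3).round(1),(-d[1]*1e3).round(1),"turn",round(yaw-ny,3));cur,yaw=q,ny
E
```

```text
clock: 8.45
tool_pos: [0.623, -0.0198, 0.2363]
orientation: [180.0, 0.1, -5.1]
force: [0.3, -0.4, -0.7]
opening: 0.0004
gripper_force: 0.0
clock: 8.82
tool_pos: [0.6226, -0.0198, 0.2056]
orientation: [180.0, 0.2, -5.1]
force: [-0.8, -0.5, 0.9]
opening: 0.0005
gripper_force: 0.0
0.3 [0.5991 0.0006] shift mm -25.8 -18.2 turn 0.196
0.45 [0.574  0.0082] shift mm -26.3 -0.3 turn 0.15
0.6 [0.5503 0.0196] shift mm -26.3 -0.3 turn 0.15
0.75 [0.5286 0.0344] shift mm -26.3 -0.3 turn 0.15
0.9 [0.5093 0.0522] shift mm -26.3 -0.3 turn 0.15
1.05 [0.4929 0.0727] shift mm -26.3 -0.3 turn 0.15
1.2 [0.4797 0.0955] shift mm -26.3 -0.3 turn 0.15
1.35 [0.4701 0.12  ] shift mm -26.3 -0.3 turn 0.15
1.5 [0.4643 0.1456] shift mm -26.3 -0.3 turn 0.15
1.65 [0.4624 0.1718] shift mm -26.3 -0.3 turn 0.15
```

View pics/s3.png

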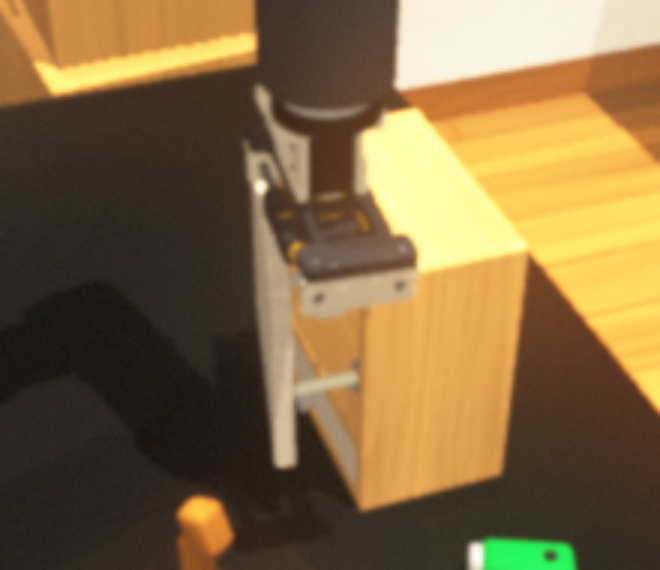

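The fingers are down in the gap between the door and the cupboard front, with the body above the door top and no contact force. Now I swing it.

```bash
python3 -m crank '[0,0,0.1,-13,-6,0,0, 0,0,0.1,-13,-6,0,0, 0,0,0.075,-13,0,0,0, 0,0,0.075,-13,0,0,0]'; python3 -m crank '[0,0,0.075,-13,0,0,0, 0,0,0.075,-13,0,0,0, 0,0,0.075,-13,0,0,0, 0,0,0.075,-13,0,0,0]'
```

```text
clock: 9.38
tool_pos: [0.575, 0.0042, 0.2082]
orientation: [-180.0, -0.1, -25.3]
force: [0.4, -0.6, -0.8]
opening: 0.0001
gripper_force: 0.2
clock: 9.88
tool_pos: [0.5308, 0.0314, 0.2083]
orientation: [-179.9, -0.0, -42.5]
force: [0.9, 0.2, -0.1]
opening: 0.0007
gripper_force: 0.2
```

On track. I continue.

```bash
python3 -m crank '[0,0,0.075,-13,0,0,0, 0,0,0.075,-13,0,0,0, 0,0,0.075,-13,0,0,0, 0,0,0.075,-13,0,0,0]'; python3 -m crank '[0,0,0.075,-13,0,0,0, 0,0,0.075,-13,0,0,0, 0,0,0.075,-13,0,0,0, 0,0,0.075,-13,0,0,0]'; python3 - <<'E'
from h import *
for c in("top","side"):
  eyes.snapshot(c)
  for n in("door_corner","door_inner"):
    for q in spotter.place_of(c,n)[:1]: print(n,c,round(q["p"],2),at_z(c,q["location"],.24).round(4))
E
```

```text
clock: 10.38
tool_pos: [0.4967, 0.0705, 0.2083]
orientation: [-179.9, -0.0, -59.7]
force: [0.3, 0.3, -0.9]
opening: 0.0005
gripper_force: 0.2
clock: 10.88
tool_pos: [0.4756, 0.1179, 0.2082]
orientation: [-179.9, 0.0, -76.8]
force: [0.3, -0.0, -0.5]
opening: 0.0001
gripper_force: 0.2
door_corner top 0.82 [0.4246 0.1414 0.24  ]
door_corner side 0.92 [0.4271 0.1445 0.24  ]
door_inner side 0.91 [0.4733 0.1297 0.24  ]
```

```bash
python3 -m crank '[0,0,0.075,-13,0,0,0, 0,0,0.075,-13,0,0,0, 0,0,0.075,-13,0,0,0, 0,0,0.05,-9,0,0,0, 0,0,0,-3,0,0,0]'; python3 -m crank '[0,0,0,0,0,0,0, 0,0,0,15,0,0,0, 0,0,0,40,0,0,0, 0,0,0,0,0,-50,0, 0,0,0,40,0,-30,0]';  python3 -m crank '[0,0,0,50,0,0,0, 0,0,0,50,0,0,0, 0,0,0,0,0,0,0, 0,0,0,0,0,0,0]'; python3 - <<'E'
from h import *
a=[eyes.snapshot(c) for c in("top","side")]
cv2.imwrite("pics/end.png",np.hstack([x[:,:400] for x in a]))
for n in("door_corner","door_inner","cupboard","tin","bike_light","spectacle_stand","bowl"):
  for c in("top","side"):
    for q in spotter.place_of(c,n)[:1]: print(n,c,round(q["p"],2),at_z(c,q["location"],.24 if "door" in n else 0).round(4))
E
```

```text
clock: 11.8
tool_pos: [0.4697, 0.168, 0.2076]
orientation: [-180.0, -0.0, -92.4]
force: [0.1, -1.0, -0.8]
opening: 0.0004
gripper_force: 0.2
clock: 12.42
tool_pos: [0.4659, 0.0725, 0.2895]
orientation: [-179.9, 0.0, -92.3]
force: [0.5, -0.1, 0.5]
opening: 0.0004
gripper_force: 0.0
clock: 12.92
tool_pos: [0.4608, -0.0276, 0.2876]
orientation: [-180.0, 0.0, -92.5]
force: [-0.2, 0.5, -0.0]
opening: 0.0004
gripper_force: 0.0
door_corner top 0.53 [ 0.6847 -0.1323  0.24  ]
door_corner side 0.56 [0.4292 0.1875 0.24  ]
door_inner top 0.88 [0.4714 0.1868 0.24  ]
door_inner side 0.93 [0.4654 0.1682 0.24  ]
cupboard top 0.69 [0.7137 0.0712 0.    ]
cupboard side 0.69 [0.7266 0.0719 0.    ]
tin top 0.66 [ 0.5488 -0.2632  0.    ]
bike_light top 0.59 [0.712  0.0697 0.    ]
bike_light side 0.93 [ 0.7344 -0.1644  0.    ]
spectacle_stand top 0.57 [0.7645 0.2996 0.    ]
spectacle_stand side 0.69 [ 0.4872 -0.116   0.    ]
bowl top 0.81 [0.773 0.301 0.   ]
```

View pics/end.png

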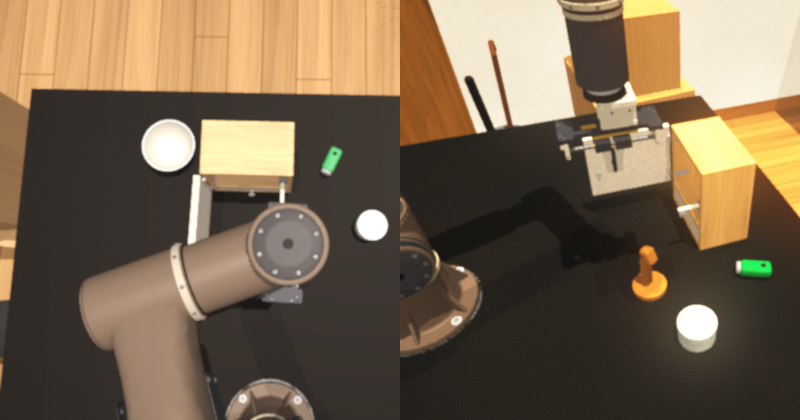

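The final pictures show the door about square to the cupboard: its top edge runs up column 200, rows 177–245, in the top view. The drawer is shut, the other things stand in place and the hand is clear.

```bash
python3 -c "
from plant import ctrl
print(ctrl.close_job())"
```

```text
the job is handed in; nothing more can be done
None
```

I pressed the cupboard door until the catch let go, and it sprang ajar. I then swung it open from behind its edge to about square (roughly 90°) and handed the job in, with the drawer shut, the other things where they stood and the arm clear.

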